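# Stand the slumped soap cartons back up in the counter rack

### The arm

A 6-joint arm with a two-finger parallel gripper is mounted at the origin on a cart in front of the work surface, level with it; the furniture and walls round the work are solid. World frame = base frame: x ahead of the robot, y to its left, z up, the work surface at z = 0. Lengths are in m, angles in rad, forces in N, time in s.
With the tool pointing down it reaches from about 0.35 to 0.975 m from the base axis. Payload 4.9 kg.
Tool frame: the origin (TCP) lies at the very end of the fingers, on their centre line; the grasp point (between the pads) lies 19 mm behind it (ctrl.grip_point_offset is the distance from the TCP to the grasp point, in m); z points along the fingers, y is the line along which they close (so a half turn about z gives the same grasp; the last joint's range is limited). The gripper opens to 85 mm and grips with 20 to 120 N. Pads are 22 mm wide; open, the fingers measure 114 mm over their backs; the gripper's body (76 mm by 85 mm) begins 54 mm behind the grasp point. The pads swing forward as they close: fully open they stand 13 mm farther back than shut.
Start: joints at [1.202, 0.053, 1.613, -0, 1.476, -0.119], TCP at [0.154, 0.606, 0.231] pointing down, gripper open.
Joint ranges: [-3.01, 3.01], [-1.01, 2.22], [0.06, 2.58], [-1.02, 4.17], [0.09, 2.62], [-3.14, 3.14]. Speed limits (rad/s): [2.57, 2.57, 3.14, 3.14, 3.14, 3.14].

### API

Orientations are given as a rotation vector (axis times angle).
In Python, from station import ctrl gives the robot as it stands.
- The arm moves only by the tool send_rows, never from a script. Its argument "rows" is a list of rows, each a list of 3 entries, a list of its own where there are three numbers: the finger opening in cm, from 0 to 8.54, then the shift along the tool's x, y, z in cm, then the turn about the tool's z in degrees. A call has 1 to 10 rows; each row shifts and turns the commanded pose from where the row before left it, along the tool's axes as they then stand; what a row does not reach is not made up. A row lasts 1/8 s, in which the tool goes at most 62.5 mm and 10.7 degrees, less where a joint would pass 70% of its speed; a pose out of reach is approached as far as the arm can. A call with a gripper value outside its range is refused whole. The fingers move at their own pace and stop on an object; "newtons" is the grip in N (left out, the last holds). Time passes only in rows, so rows that do not move let the fingers close. It gives the time, the measured TCP pose, the force, the opening and the grip force at its end, in the units of the state.
- ctrl.get_obs(): the state, without advancing time (a new reading comes with each control period).
- ctrl.get_image(name): name is "side" or "top"; returns a dict with "frame" (420x560x3 uint8, red, green, blue), "range_z" (420x560 float32, m along the optical axis (not along the pixel's ray), 0 where there is no reading), "fx", "fy", "cx", "cy" (pixels), "k1" (the pictures are not rectified: a ray, as slopes to the right and down, at radius r is drawn at 1 + k1 r^2 times it, then the intrinsics apply), "cam_to_world" (4x4, takes a point from camera to world coordinates). Camera axes: x right, y down, z forward; pixel columns grow to the right and rows downward; lengths in m; the calibration is good to about 2 mm. A picture is of the moment at which its call begins.
- ctrl.finish_job(): hands the job in; it is judged then, once.
The state is a dict: "t": time; "q": joint angles; "dq": joint speeds; "effort": joint torques, N m; "tool_pos": TCP position; "tool_rot": TCP orientation; "contact_force": force on the tool from outside, world axes, zero at the start; "wrist_torque": the same for the moment, N m; "opening": finger opening in m; "grip_force": force on a finger pad.
Only numpy, scipy, OpenCV 4.12 (cv2) and the standard library are available. Lean on these libraries where they do the work, as an engineer would, in place of code of your own. Each camera call takes 0.05 s, during which the arm holds its last target. There are 200 camera calls.

### The job

Two of the four soap cartons in the wooden counter rack have flopped forward onto its front rail. Push each of them back with a fingertip until it stands upright on its base in its own bay again; do not grasp, lift or carry any carton, and leave the two cartons that already stand, and everything else on the counter, as they are.

Things in the scene. Friction and masses are not known exactly. Their poses are not given: they have to be found in the camera images.
- rack: Wooden rack, fixed, 77 mm deep (x), 312 wide (y). Origin on the counter under it; z up, x to its back (within 0.2 rad of world x). Floor at z 10 mm. Backboard front face at x +30, top z 71. Front steel rail, 6 mm thick, centre x -31, z 42. Four bays, one carton each, centres y -112.5, -37.5, 37.5, 112.5; dividers to z 25, side walls to z 37.
- carton_0: Loose soap carton, white and purple, clear flap on top. Solid part spans x -17..19, y +-29, z 1..83 mm; 80 to 150 g. Origin: centre of underside; z to its top, x to its back. In any bay. Stands upright at start.
- carton_1: Loose soap carton, white and purple, clear flap on top. Solid part spans x -17..19, y +-29, z 1..83 mm; 80 to 150 g. Origin: centre of underside; z to its top, x to its back. In any bay. Slumped at start: top tilted 0.6 rad to the rack's -x, front face on the rail, bottom rear edge 5 mm from the backboard; pushed back past 0.4 rad from upright it rocks onto its base.
- carton_2: Loose soap carton, white and purple, clear flap on top. Solid part spans x -17..19, y +-29, z 1..83 mm; 80 to 150 g. Origin: centre of underside; z to its top, x to its back. In any bay. Stands upright at start.
- carton_3: Loose soap carton, white and purple, clear flap on top. Solid part spans x -17..19, y +-29, z 1..83 mm; 80 to 150 g. Origin: centre of underside; z to its top, x to its back. In any bay. Slumped at start: top tilted 0.6 rad to the rack's -x, front face on the rail, bottom rear edge 5 mm from the backboard; pushed back past 0.4 rad from upright it rocks onto its base.
- stamp: Bystander: wooden hand stamp, 26x45x67 mm, standing at the right of the rack; origin at the centre of its underside.
- ink_pad: Bystander: dark ink pad tin, 58x85x15 mm, lying; origin at the centre of its underside.
- doll: Bystander: small turned wooden doll, 30 mm across, 100 mm tall, standing; origin at the centre of its underside.
- bottle: Bystander: white lotion bottle, 39 mm across, 150 mm tall, standing at the left; origin at the centre of its underside.
- calculator: Bystander: desk calculator, 112x66x12 mm, lying at the left; origin at the centre of its underside.
- pen: Bystander: blue ball pen, 133 mm long, 9 mm thick, lying in front of the rack; origin at its middle, underside.
- stick_candle_2: Bystander: painted stick candle, 157 mm long, 17 mm thick, lying in front of the rack; origin at its middle, underside.
Mind the look-alikes: they are no part of the job. What is shaped like the carton_3 but orange is not meant.

How it is judged:
At the end, for the whole second after the job is handed in: All four cartons stand on their bases on the rack floor, each in the bay where it began (origin within 30 mm of its start and between the rail and the backboard), upright within 0.1 rad and at rest; every bystander is within 20 mm of where it was (angle between each of carton_0, carton_1, carton_2, carton_3's own z axis and vertical below 0.1 rad and height (world z) of each of carton_0, carton_1, carton_2, carton_3 below 0.014 m and linear speed of each of carton_0, carton_1, carton_2, carton_3 below 0.02 m/s and x of carton_0 in the frame of rack between -0.015 and 0.03 m and distance of each of carton_0, carton_1, carton_2, carton_3 from where it was at the start of the episode below 0.03 m and x of carton_1 in the frame of rack between -0.015 and 0.03 m and x of carton_2 in the frame of rack between -0.015 and 0.03 m and x of carton_3 in the frame of rack between -0.015 and 0.03 m and distance of each of stamp, ink_pad, doll, bottle, calculator, pen, stick_candle_2 from where it was at the start of the episode below 0.02 m); the robot touches nothing.
It fails at once if a carton is lifted off the rack floor (height (world z) of any of carton_0, carton_1, carton_2, carton_3 above 0.032 m).
It fails at once if a carton that stood is tipped (angle between any of carton_0, carton_2's own z axis and vertical above 0.35 rad).
It fails at once if another thing on the counter is disturbed (distance of any of stamp, ink_pad, doll, bottle, calculator, pen, stick_candle_2 from where it was at the start of the episode above 0.03 m).
It also fails if it takes over 40 s, if anything falls off the work surface, if the arm or the gripper's body presses on something with over 40 N, if the wrist force passes 120 N, or if a joint passes its speed limit or range.

## Working session

There is one attempt and no reset: what is moved stays moved. The work goes in short steps, Python scripts to look and compute and a tool call to move; the robot and the scene stay as the last step left them, time stands still between calls to the robot, and variables do not carry over. Pictures are saved under pics/ and viewed, at most 10 in all, crops included, and the job is handed in when it is done.

Besides the shell and the picture viewer there is one more tool, called after "Request:" by a JSON object that holds its "op" and its "data", one argument or row to a line. send_rows: Moves the arm, as the interface text tells. Its arguments: {"type":"object","properties":{"rows":{"type":"array","items":{"type":"array"}},"newtons":{"type":"number"}},"required":["rows"]}

```bash
mkdir -p pics
cat > h.py <<'E'
import numpy as np, cv2
from station import ctrl
def grab(n):
    im=ctrl.get_image(n); return im
def pts(im):
    h,w=im["range_z"].shape
    u,v=np.meshgrid(np.arange(w),np.arange(h))
    K=np.array([[im["fx"],0,im["cx"]],[0,im["fy"],im["cy"]],[0,0,1.]])
    p=cv2.undistortPoints(np.stack([u,v],-1).reshape(-1,1,2).astype(float),K,np.array([im["k1"],0,0,0.])).reshape(h,w,2)
    z=im["range_z"]; P=np.stack([p[...,0]*z,p[...,1]*z,z,np.ones_like(z)],-1)@np.array(im["cam_to_world"]).T
    P=P[...,:3]; P[z==0]=np.nan
    return P
E
python3 - <<'E'
from h import *
for n in("side","top"):
    im=grab(n); cv2.imwrite(f"pics/{n}0.png",im["frame"][...,::-1]); np.save(f"{n}0.npy",pts(im)); print(n,np.round(im["cam_to_world"],3).tolist(),im["k1"],im["fx"])
o=ctrl.get_obs(); print(o)
E
```

```text
side [[0.81, -0.361, 0.462, -0.061], [-0.586, -0.521, 0.62, -0.781], [0.017, -0.773, -0.634, 0.892], [0.0, 0.0, 0.0, 1.0]] -0.1947218230382869 508.647828249587
top [[0.119, -0.969, 0.217, 0.283], [-0.993, -0.116, 0.024, 0.007], [0.002, -0.218, -0.976, 1.219], [0.0, 0.0, 0.0, 1.0]] -0.06835886067074701 541.2440129552823
{'t': 0.1, 'q': array([ 1.20199494e+00,  5.32670072e-02,  1.61415819e+00, -2.50828443e-05,
        1.47603049e+00, -1.18999001e-01]), 'dq': array([ 9.44466864e-04, -4.62984653e-04, -2.32271116e-03, -4.67284315e-04,
        1.24099917e-03,  9.65001221e-05]), 'effort': array([ 1.57146414e-04, -3.94903386e+01, -3.71362674e+01, -1.70073631e-04,
        3.89346256e-03,  6.90460382e-06]), 'tool_pos': array([0.15430551, 0.6050609 , 0.23019985]), 'tool_rot': array([-3.91312310e-01, -3.11669642e+00,  2.84892892e-03]), 'contact_force': array([-0.44434817,  0.40587878,  0.12198072]), 'wrist_torque': array([ 0.03735316, -0.00805894, -0.00652749]), 'grip_force': 0.0, 'opening': 0.08531399088325264}
```

View pics/side0.png

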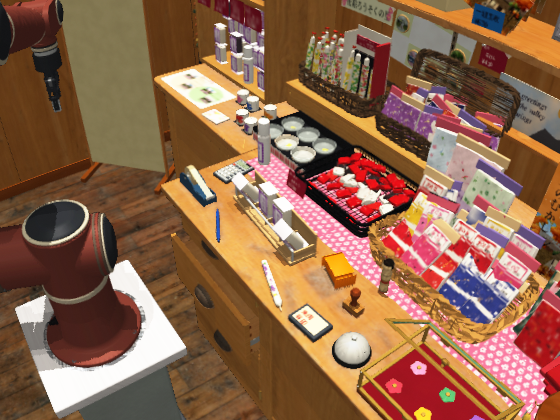

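View pics/top0.png

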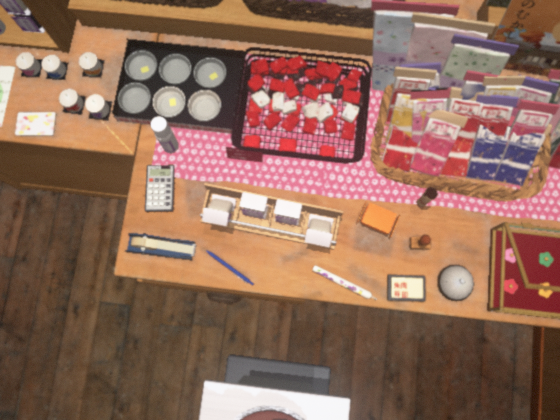

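The top view shows the slumped cartons in the two end bays, at about (217,208) and (320,230). The two middle ones, at (253,205) and (288,212), are standing. Next I'll measure the rack's pose.

Run:
```python
from h import *
a=cv2.imread("pics/top0.png"); b=cv2.imread("pics/side0.png")
A=cv2.resize(a[170:265,190:350],None,fx=5,fy=5,interpolation=cv2.INTER_CUBIC)
cv2.imwrite("pics/tc.png",A); cv2.imwrite("pics/sc.png",cv2.resize(b[165:270,220:330],None,fx=5.5,fy=5.5,interpolation=cv2.INTER_CUBIC))
P=np.load("top0.npy"); 
print(P[[215,240,208,230,205,212,195],[275,275,217,320,253,288,270]].round(3))
# wood+steel rack points: everything >12mm above counter in window; print bounding rectangle
R=P[185:252,198:348]; m=(R[...,2]>.02)
n,l,s,c=cv2.connectedComponentsWithStats(m.astype(np.uint8)); 
for i in range(1,n):
  if s[i,4]>100:
    q=R[l==i]; print(s[i],cv2.minAreaRect((q[:,:2]*1000).astype(np.float32)))
# height profile along line through each carton
for y in np.arange(0.30,-.12,-.02):pass
np.set_printoptions(linewidth=250)
print((R[::3,::5,2]*1000).round().astype(int))
```

```text
[[ 0.514  0.047  0.088]
 [ 0.475  0.043 -0.001]
 [ 0.516  0.173  0.082]
 [ 0.495 -0.052  0.081]
 [ 0.529  0.096  0.094]
 [ 0.523  0.02   0.093]
 [ 0.578  0.067 -0.001]]
[   1    0  144   62 3696] ((516.3883666992188, 61.271636962890625), (311.1747131347656, 87.1419677734375), 85.01631927490234)
[[                  -2                    1                   70                   71                    2                    0                    0                    1                    0                   -4                   -2
                    -1                   -1                    5                    0                    2                    4                    6                    3                   -4                    2                   -2
                     4                    5                   -1                   -1                    3                    1                   -3                    2]
 [                   1                    3                   50                   57                   70                   71                   69                   
[... 13208 characters left out ...]
]
 [                  -1                    1                    8                   -3                    1                   -1                   -2                    0                    0                   -1                    0
                    -3                    1                    0                   -3                    3                   -2                   -4                   -3                    1                    3                   -5
                    -7                   -1                   -1                   -2                   -2                   -1                    1                    0]]<stdin>:16: RuntimeWarning: invalid value encountered in cast
```

View pics/tc.png

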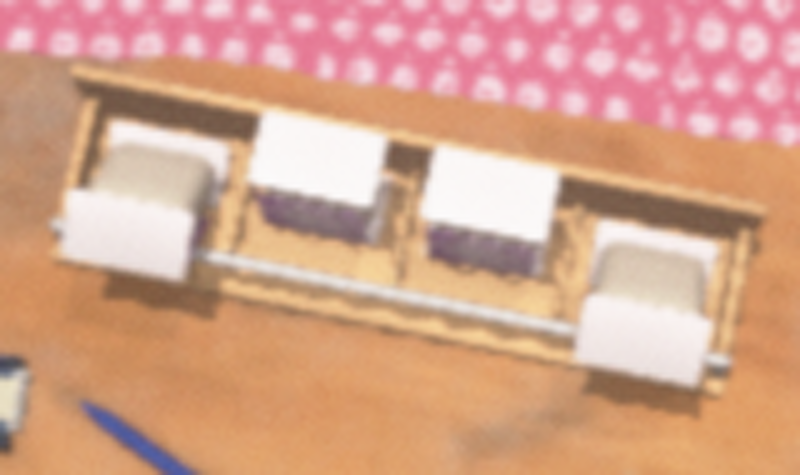

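View pics/sc.png

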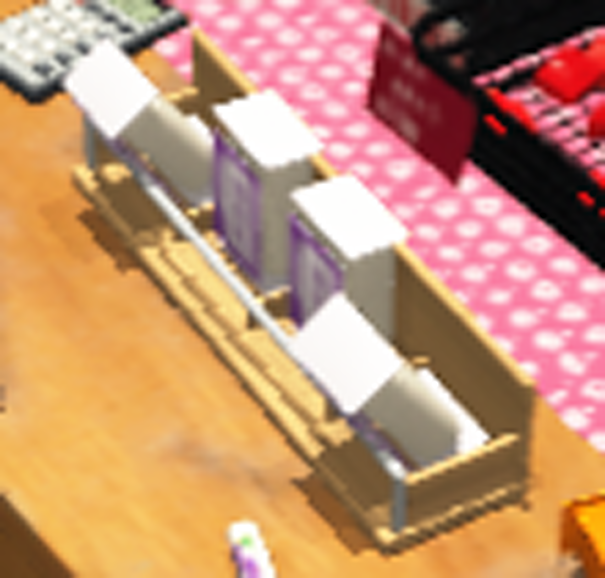

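The crops confirm it. Both end-bay cartons lean over the rail, the two middle ones are upright, and there's free counter in front. Next I'll fit the rack frame and work out the waypoints.

Run:
```python
from h import *
for nm,w in(("top",(slice(185,252),slice(198,348))),("side",(slice(165,270),slice(220,330)))):
  R=np.load(nm+"0.npy")[w].reshape(-1,3); R=R[np.isfinite(R).all(1)]
  th=-0.093; o=np.array([.515,.061])
  for it in range(3):
    ex=np.array([np.cos(th),np.sin(th)]); ey=np.array([-ex[1],ex[0]])
    L=(R[:,:2]-o)@np.c_[ex,ey]; z=R[:,2]
    bb=(z>.055)&(z<.08)&(abs(L[:,0]-.033)<.012)&(abs(L[:,1])<.15)
    rl=(z>.035)&(z<.052)&(abs(L[:,0]+.031)<.012)&(abs(L[:,1])<.07)
    k=np.polyfit(L[rl,1],L[rl,0],1); kb=np.polyfit(L[bb,1],L[bb,0],1)
    th-=np.arctan(k[0]); o=o+ex*(k[1]+.031)
  m=(z>.02)&(abs(L[:,0])<.05)&(abs(L[:,1])<.19)
  lo,hi=np.percentile(L[m,1],[.3,99.7]); o=o+ey*(lo+hi)/2
  print(nm,"th",th,"o",o.round(4),"w",hi-lo,"backb",kb.round(4),rl.sum(),bb.sum())
  L=(R[:,:2]-o)@np.c_[ex,ey]
  for c in(-.1125,.1125):
    s=(abs(L[:,1]-c)<.034)&(z>.055)&(L[:,0]<.0); print(c,"front/top",np.percentile(L[s,0],[1,5]).round(4),np.percentile(z[s],99).round(3),"y",np.percentile(L[s,1],[2,98]).round(4), "z at front",np.median(z[s][L[s,0]<np.percentile(L[s,0],10)]).round(3))
    for x in(-.085,-.065,-.005):print("  tip x",x,(o+ex*x+ey*c).round(3))
```

```text
top th -0.08509369977789649 o [0.5228 0.0599] w 0.3050864710430127 backb [-0.0001  0.0327] 171 428
-0.1125 front/top [-0.0493 -0.0478] 0.098 y [-0.1376 -0.0868] z at front 0.08
  tip x -0.085 [ 0.429 -0.045]
  tip x -0.065 [ 0.448 -0.047]
  tip x -0.005 [ 0.508 -0.052]
0.1125 front/top [-0.0493 -0.0478] 0.097 y [0.0868 0.1376] z at front 0.079
  tip x -0.085 [0.448 0.179]
  tip x -0.065 [0.468 0.178]
  tip x -0.005 [0.527 0.172]
side th -0.08484773986941871 o [0.5197 0.0587] w 0.3089900924273828 backb [0.001  0.0323] 87 256
-0.1125 front/top [-0.0487 -0.0469] 0.096 y [-0.137  -0.0853] z at front 0.079
  tip x -0.085 [ 0.425 -0.046]
  tip x -0.065 [ 0.445 -0.048]
  tip x -0.005 [ 0.505 -0.053]
0.1125 front/top [-0.0486 -0.0466] 0.096 y [0.0865 0.1381] z at front 0.079
  tip x -0.085 [0.445 0.178]
  tip x -0.065 [0.464 0.176]
  tip x -0.005 [0.524 0.171]
```

Request:
{"op": "send_rows", "data": {
  "rows": [
    [0,[0,0,0],-9.4],
    [0,[-3.5,-4.4,0],0],
    [0,[-3.5,-4.4,0],0],
    [0,[-3.5,-4.4,0],0],
    [0,[-3.5,-4.4,0],0],
    [0,[-3.5,-4.4,0],0],
    [0,[-3.5,-4.4,0],0],
    [0,[-3.5,-4.4,0],0],
    [0,[-3.5,-4.4,0],0],
    [0,[-3.5,-4.4,0],0]
  ],
  "newtons": 30
}}

```text
t: 1.35
tool_pos: [0.4349, 0.1824, 0.231]
tool_rot: [-0.135, -3.139, -0.0]
contact_force: [1.0, 0.6, 0.7]
opening: -0.0
grip_force: 0.0
```

```bash
cat >> h.py <<'E'
def rk():
    o=ctrl.get_obs(); p=o["tool_pos"]; th=-.085; d=p[:2]-np.array([.521,.0595])
    R=cv2.Rodrigues(np.array(o["tool_rot"]))[0]
    print("t",o["t"],"rack x,y,z mm",np.round(1000*np.array([d@[np.cos(th),np.sin(th)],d@[-np.sin(th),np.cos(th)],p[2]]),1),"F",np.round(o["contact_force"],1),"-toolx yaw",round(float(np.arctan2(-R[1,0],-R[0,0])),3),"z",R[:,2].round(3),"open",round(o["opening"],4))
E
python3 -c "
from h import *
rk()"
```

```text
t 1.35 rack x,y,z mm [-96.2 115.1 231. ] F [1.  0.6 0.7] -toolx yaw -0.086 z [-0.  0. -1.] open -0.0
```

Request:
{"op": "send_rows", "data": {
  "rows": [
    [0,[0,-0.3,3.4],0],
    [0,[0,0,4.5],0],
    [0,[0,0,4.5],0],
    [0,[0,0,3.0],0],
    [0,[0,0,1.2],0],
    [0,[-1,0,0],0],
    [0,[-1,0,0],0],
    [0,[-0.5,0,0],0],
    [0,[0,0,0],0]
  ]
}}

```text
t: 2.48
tool_pos: [0.4603, 0.179, 0.0663]
tool_rot: [0.135, 3.137, 0.001]
contact_force: [-0.2, -0.1, -0.8]
opening: -0.0001
grip_force: 0.0
```

```bash
python3 -c "
from h import *
rk()
cv2.imwrite('pics/s2.png',cv2.resize(grab('side')['frame'][140:270,200:340,::-1],None,fx=4,fy=4))"
```

```text
t 2.475 rack x,y,z mm [-70.7 113.9  66.3] F [-0.2 -0.1 -0.8] -toolx yaw -0.086 z [ 0.002  0.    -1.   ] open -0.0001
```

View pics/s2.png

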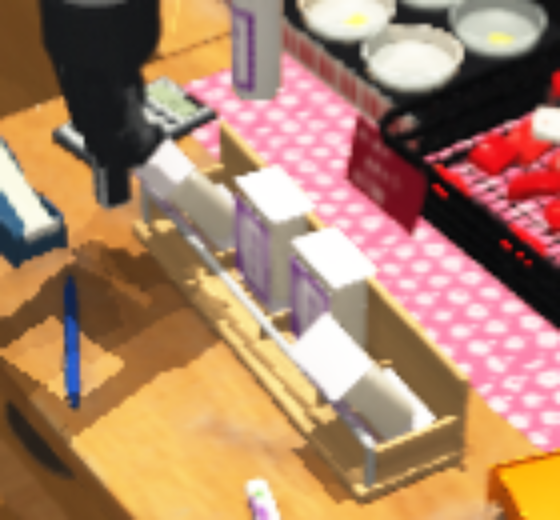

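The fingertip at about (115,190) is right in front of the left carton's top edge at about (140,180). I'll push slowly from here.

Request:
{"op": "send_rows", "data": {
  "rows": [
    [0,[-0.5,0,0],0],
    [0,[-0.5,0,0],0],
    [0,[-0.5,0,0],0],
    [0,[-0.5,0,0],0],
    [0,[-0.5,0,0],0],
    [0,[-0.5,0,0],0],
    [0,[-0.4,0,0],0],
    [0,[-0.4,0,0],0],
    [0,[-0.4,0,0],0],
    [0,[0,0,0],0]
  ]
}}

```text
t: 3.78
tool_pos: [0.5012, 0.1753, 0.0654]
tool_rot: [0.135, 3.138, -0.0]
contact_force: [-0.2, -0.4, -0.4]
opening: 0.0
grip_force: 0.0
```

```bash
python3 -c "
from h import *
rk()
cv2.imwrite('pics/s3.png',cv2.resize(grab('side')['frame'][140:270,200:340,::-1],None,fx=4,fy=4))"
```

```text
t 3.775 rack x,y,z mm [-29.5 113.7  65.4] F [-0.2 -0.4 -0.4] -toolx yaw -0.086 z [ 0. -0. -1.] open 0.0
```

View pics/s3.png

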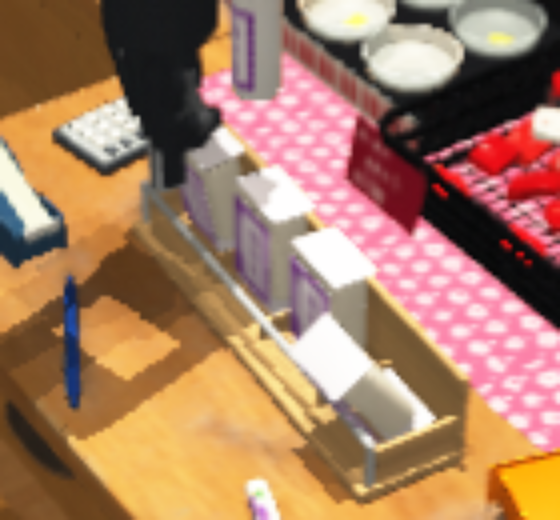

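The left carton has rocked onto its base at about (215,190). I'll back off and move to the right carton.

Request:
{"op": "send_rows", "data": {
  "rows": [
    [0,[2,0,0],0],
    [0,[4,0,0],0],
    [0,[0.5,0,-4],0],
    [0,[0,0,-5],0],
    [0,[0,-5.6,0],0],
    [0,[0,-5.6,0],0],
    [0,[0,-5.6,0],0],
    [0,[0,-5.6,0],0],
    [0,[0,-0.2,0],0],
    [0,[0,0,3],0]
  ]
}}

```text
t: 5.08
tool_pos: [0.4189, -0.045, 0.1276]
tool_rot: [0.137, 3.132, -0.001]
contact_force: [-1.0, 0.1, -0.1]
opening: 0.0
grip_force: 0.0
```

Request:
{"op": "send_rows", "data": {
  "rows": [
    [0,[0,0,4],0],
    [0,[0,0,2],0],
    [0,[-1,0,0],0],
    [0,[-1,0,0],0],
    [0,[-0.4,0,0],0],
    [0,[0,0,0],0]
  ]
}}

```text
t: 5.82
tool_pos: [0.4418, -0.0464, 0.0663]
tool_rot: [0.134, 3.137, -0.001]
contact_force: [-1.5, -0.7, -0.2]
opening: -0.0001
grip_force: 0.0
```

```bash
python3 -c "
from h import *
rk()
cv2.imwrite('pics/s4.png',cv2.resize(grab('side')['frame'][140:270,200:340,::-1],None,fx=4,fy=4))"
```

```text
t 5.825 rack x,y,z mm [ -69.9 -112.3   66.3] F [-1.5 -0.7 -0.2] -toolx yaw -0.085 z [ 0.002 -0.    -1.   ] open -0.0001
```

View pics/s4.png

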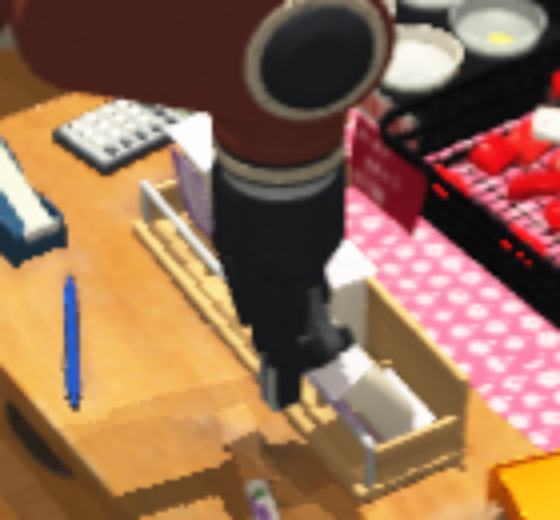

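The fingertip at about (282,400) is in front of the right carton, and the left carton is standing. I'll use the same slow push.

Request:
{"op": "send_rows", "data": {
  "rows": [
    [0,[-0.5,0,0],0],
    [0,[-0.5,0,0],0],
    [0,[-0.5,0,0],0],
    [0,[-0.5,0,0],0],
    [0,[-0.5,0,0],0],
    [0,[-0.5,0,0],0],
    [0,[-0.4,0,0],0],
    [0,[-0.4,0,0],0],
    [0,[-0.4,0,0],0],
    [0,[0,0,0],0]
  ]
}}

```text
t: 7.12
tool_pos: [0.4829, -0.05, 0.0654]
tool_rot: [0.135, 3.139, -0.0]
contact_force: [0.6, -0.4, 0.9]
opening: -0.0003
grip_force: 0.0
```

Request:
{"op": "send_rows", "data": {
  "rows": [
    [0,[2,0,0],0],
    [0,[4,0,0],0],
    [0,[1,0,-4],0],
    [0,[0,0,-5],0],
    [0,[0,0,-5],0],
    [0,[0,5,-3],0],
    [0,[0,5,0],0],
    [0,[0,6,0],0],
    [0,[0,6,0],0],
    [0,[0,6,0],0]
  ]
}}

```text
t: 8.38
tool_pos: [0.4366, 0.237, 0.2355]
tool_rot: [0.134, 3.138, 0.0]
contact_force: [1.8, 0.1, 0.4]
opening: 0.0001
grip_force: 0.0
```

Request:
{"op": "send_rows", "data": {
  "rows": [
    [0,[2,6,0],0],
    [0,[2,6,0],0],
    [0,[2,6,0],0],
    [0,[0,0,0],0],
    [0,[0,0,0],0]
  ]
}}

```text
t: 9.0
tool_pos: [0.3928, 0.4171, 0.235]
tool_rot: [-0.134, -3.138, 0.001]
contact_force: [-0.4, 0.3, -0.1]
opening: 0.0001
grip_force: 0.0
```

Run:
```python
from h import *
rk()
a=grab('side'); t=grab('top')
cv2.imwrite('pics/s5.png',np.hstack([cv2.resize(a['frame'][140:270,200:320,::-1],(400,433)),cv2.resize(t['frame'][170:265,190:350,::-1],(400,433))]))
ex=np.array([np.cos(.085),-np.sin(.085)]); ey=np.array([-ex[1],ex[0]])
for im in(a,t):
  P=pts(im).reshape(-1,3); P=P[np.isfinite(P).all(1)]; L=(P[:,:2]-[.521,.0595])@np.c_[ex,ey]
  for c in(-.1125,-.0375,.0375,.1125):
    s=(abs(L[:,1]-c)<.034)&(P[:,2]>.084)&(P[:,2]<.11)&(abs(L[:,0])<.06)
    if s.sum()<10: print(c,s.sum()); continue
    k=np.linalg.lstsq(np.c_[L[s],np.ones(s.sum())],P[s,2],rcond=None)[0]
    print(c,s.sum(),"x",np.percentile(L[s,0],[2,98]).round(3),"y",np.percentile(L[s,1],[2,98]).round(3),"slope",k[:2].round(3),"z",P[s,2].mean().round(4))
```

```text
t 9.0 rack x,y,z mm [-158.1  345.5  235. ] F [-0.4  0.3 -0.1] -toolx yaw -0.085 z [-0.    -0.001 -1.   ] open 0.0001
-0.1125 224 x [-0.016  0.015] y [-0.14  -0.086] slope [0.144 0.009] z 0.093
-0.0375 180 x [-0.005  0.027] y [-0.064 -0.012] slope [-0.014  0.006] z 0.0913
0.0375 165 x [-0.005  0.027] y [0.013 0.067] slope [0.002 0.002] z 0.0908
0.1125 166 x [-0.018  0.014] y [0.084 0.138] slope [0.144 0.033] z 0.0928
-0.1125 384 x [-0.014  0.017] y [-0.138 -0.086] slope [ 0.139 -0.003] z 0.0936
-0.0375 376 x [-0.003  0.029] y [-0.062 -0.01 ] slope [0.012 0.003] z 0.0919
0.0375 368 x [-0.002  0.029] y [0.014 0.065] slope [ 0.005 -0.004] z 0.0918
0.1125 378 x [-0.015  0.016] y [0.087 0.139] slope [0.162 0.002] z 0.0938
```

View pics/s5.png

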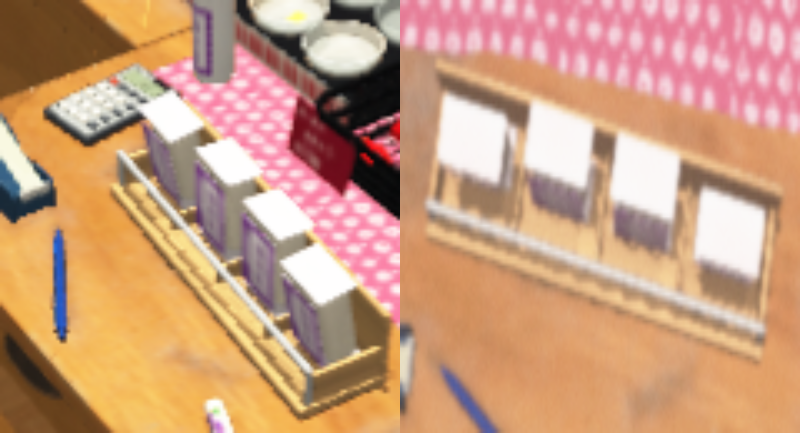

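Both cartons still lean about 0.15 rad, because I backed off too early. The rear bottom edges are caught on the backboard. I'll go back and push each one further, in small steps, watching the force.

Request:
{"op": "send_rows", "data": {
  "rows": [
    [0,[-1.6,-4,0],0],
    [0,[-2,-5,0],0],
    [0,[-2,-5,0],0],
    [0,[-2,-5,0],0],
    [0,[-2.2,-4.3,0],0],
    [0,[0,0,4],0],
    [0,[0,0,5],0],
    [0,[0,0,4.5],0],
    [0,[0,0,2.5],0],
    [0,[0,0,0],0]
  ]
}}

```text
t: 10.35
tool_pos: [0.4687, 0.1751, 0.073]
tool_rot: [-0.138, -3.134, 0.002]
contact_force: [0.1, 0.4, 0.8]
opening: -0.0003
grip_force: 0.0
```

Request:
{"op": "send_rows", "data": {
  "rows": [
    [0,[-1,0,0],0],
    [0,[-1,0,0],0],
    [0,[-1,0,0],0],
    [0,[-0.4,0,0],0],
    [0,[-0.4,0,0],0],
    [0,[-0.2,0,0],0],
    [0,[0,0,0],0]
  ]
}}

```text
t: 11.22
tool_pos: [0.5104, 0.1734, 0.0752]
tool_rot: [-0.135, -3.138, 0.0]
contact_force: [-0.2, 0.1, -0.0]
opening: -0.0
grip_force: 0.0
```

```bash
cat >> h.py <<'E'
def tilt(im):
  ex=np.array([np.cos(.085),-np.sin(.085)]); ey=np.array([-ex[1],ex[0]])
  P=pts(im).reshape(-1,3); P=P[np.isfinite(P).all(1)]; L=(P[:,:2]-[.521,.0595])@np.c_[ex,ey]
  for c in(-.1125,-.0375,.0375,.1125):
    s=(abs(L[:,1]-c)<.034)&(P[:,2]>.084)&(P[:,2]<.11)&(abs(L[:,0])<.06)
    if s.sum()<10: print(c,s.sum()); continue
    k=np.linalg.lstsq(np.c_[L[s],np.ones(s.sum())],P[s,2],rcond=None)[0]
    print(c,s.sum(),"x",np.percentile(L[s,0],[2,98]).round(3),"y",np.percentile(L[s,1],[2,98]).round(3),"slope",k[:2].round(3),"z",P[s,2].mean().round(4))
E
python3 -c "
from h import *
rk(); tilt(grab('side'))"
```

```text
t 11.225 rack x,y,z mm [-20.2 112.6  75.2] F [-0.2  0.1 -0. ] -toolx yaw -0.086 z [-0. -0. -1.] open -0.0
-0.1125 224 x [-0.016  0.015] y [-0.139 -0.087] slope [ 0.169 -0.005] z 0.0929
-0.0375 183 x [-0.006  0.026] y [-0.064 -0.011] slope [0.008 0.   ] z 0.091
0.0375 165 x [-0.005  0.027] y [0.013 0.066] slope [-0.026  0.015] z 0.0914
0.1125 185 x [-0.033  0.027] y [0.086 0.124] slope [-0.092 -0.013] z 0.0933
```

Request:
{"op": "send_rows", "data": {
  "rows": [
    [0,[-0.2,0,0],0],
    [0,[-0.2,0,0],0],
    [0,[0,0,0],0]
  ]
}}

```text
t: 11.65
tool_pos: [0.5146, 0.173, 0.0754]
tool_rot: [0.135, 3.139, 0.0]
contact_force: [0.5, 0.0, 0.8]
opening: -0.0002
grip_force: 0.0
```

Run:
```python
from h import *
rk(); a=grab('side'); 
P=pts(a).reshape(-1,3); C=a['frame'].reshape(-1,3).astype(int)
ex=np.array([np.cos(.085),-np.sin(.085)]); ey=np.array([-ex[1],ex[0]])
L=(P[:,:2]-[.521,.0595])@np.c_[ex,ey]
s=np.isfinite(P).all(1)&(C.min(1)>140)&(abs(L[:,1]-.1125)<.034)&(P[:,2]>.084)&(P[:,2]<.105)&(abs(L[:,0])<.06)
k=np.linalg.lstsq(np.c_[L[s],np.ones(s.sum())],P[s,2],rcond=None)[0]
print(s.sum(),np.percentile(L[s,0],[2,98]),k)
cv2.imwrite('pics/s6.png',cv2.resize(a['frame'][140:270,200:320,::-1],(480,520)))
```

```text
t 11.65 rack x,y,z mm [-16.  112.6  75.4] F [0.5 0.  0.8] -toolx yaw -0.086 z [ 0.  0. -1.] open -0.0002
97 [-0.00432194  0.0286026 ] [ 0.00270194 -0.05692134  0.09732481]
```

The left carton is upright now: slope about 0, and its position matches the standing ones. Now the right one, pushed to the same depth.

Request:
{"op": "send_rows", "data": {
  "rows": [
    [0,[1,0,0],0],
    [0,[3,0,0],0],
    [0,[4,0,0],0],
    [0,[0,0,-4],0],
    [0,[0,0,-4],0],
    [0,[0,-5.6,0],0],
    [0,[0,-5.6,0],0],
    [0,[0,-5.6,0],0],
    [0,[0,-5.7,0],0],
    [0,[0,0,0],0]
  ]
}}

```text
t: 12.95
tool_pos: [0.4147, -0.047, 0.1553]
tool_rot: [0.145, 3.138, -0.001]
contact_force: [-0.8, 1.0, 1.2]
opening: -0.0001
grip_force: 0.0
```

Request:
{"op": "send_rows", "data": {
  "rows": [
    [0,[0,0,4],0],
    [0,[0,0,4],0],
    [0,[-3,0,0],0],
    [0,[-2,0,0],0],
    [0,[-1,0,0],0],
    [0,[-0.6,0,0],0],
    [0,[-0.5,0,0],0],
    [0,[-0.5,0,0],0],
    [0,[-0.4,0,0],0],
    [0,[0,0,0],0]
  ]
}}

```text
t: 14.2
tool_pos: [0.4954, -0.0512, 0.0754]
tool_rot: [0.135, 3.139, -0.0]
contact_force: [0.1, -0.3, -0.4]
opening: -0.0002
grip_force: 0.0
```

```bash
python3 -c "
from h import *
rk()"
```

```text
t 14.2 rack x,y,z mm [ -16.1 -112.5   75.4] F [ 0.1 -0.3 -0.4] -toolx yaw -0.086 z [ 0. -0. -1.] open -0.0002
```

Request:
{"op": "send_rows", "data": {
  "rows": [
    [0,[1,0,0],0],
    [0,[3,0,0],0],
    [0,[4,0,0],0],
    [0,[0,0,-5],0],
    [0,[0,0,-5],0],
    [0,[0,0,-5],0],
    [0,[0,6,0],0],
    [0,[0,6,0],0],
    [0,[0,6,0],0],
    [0,[0,6,0],0]
  ]
}}

```text
t: 15.45
tool_pos: [0.4352, 0.1965, 0.2253]
tool_rot: [0.135, 3.138, -0.0]
contact_force: [0.6, -0.8, 0.4]
opening: -0.0001
grip_force: 0.0
```

Request:
{"op": "send_rows", "data": {
  "rows": [
    [0,[1,6,0],0],
    [0,[2,6,0],0],
    [0,[2,6,0],0],
    [0,[0,3,0],0],
    [0,[0,0,0],0],
    [0,[0,0,0],0]
  ]
}}

```text
t: 16.2
tool_pos: [0.4043, 0.406, 0.225]
tool_rot: [-0.135, -3.138, 0.001]
contact_force: [-0.0, -0.8, 0.4]
opening: -0.0003
grip_force: 0.0
```

```bash
python3 -c "
from h import *
rk(); a=grab('side'); t=grab('top'); tilt(a); tilt(t)
cv2.imwrite('pics/s7.png',np.hstack([a['frame'][140:350,150:420,::-1],t['frame'][110:320,110:480,::-1]]))"
```

```text
t 16.2 rack x,y,z mm [-145.7  335.4  225. ] F [-0.  -0.8  0.4] -toolx yaw -0.086 z [-0.    -0.001 -1.   ] open -0.0003
-0.1125 205 x [-0.004  0.027] y [-0.139 -0.086] slope [-0.    -0.004] z 0.0913
-0.0375 180 x [-0.005  0.026] y [-0.063 -0.01 ] slope [0.005 0.01 ] z 0.0912
0.0375 164 x [-0.005  0.027] y [0.012 0.066] slope [-0.012  0.   ] z 0.0913
0.1125 149 x [-0.003  0.029] y [0.087 0.138] slope [-0.002  0.005] z 0.0911
-0.1125 378 x [-0.002  0.03 ] y [-0.137 -0.086] slope [-0.008 -0.008] z 0.0918
-0.0375 376 x [-0.002  0.029] y [-0.062 -0.01 ] slope [0.022 0.008] z 0.0915
0.0375 372 x [-0.003  0.029] y [0.014 0.066] slope [-0.017 -0.   ] z 0.0918
0.1125 375 x [-0.002  0.03 ] y [0.087 0.139] slope [0.026 0.001] z 0.0917
```

View pics/s7.png

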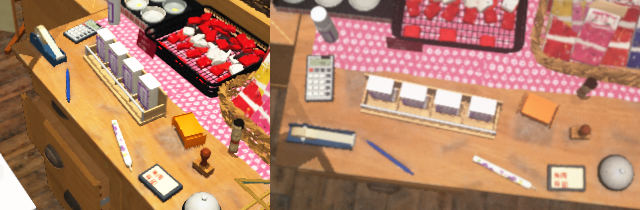

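All four cartons are upright in their bays and level with each other. The bystanders haven't moved and the arm is clear, so I'm handing it in.

```bash
python3 -c "
from station import ctrl
print(ctrl.finish_job())"
```

```text
the job is handed in; nothing more can be done
None
```

I pushed both slumped cartons back upright and handed the job in at about 16 s; at my last look all four stood level in their own bays, the bystanders looked unmoved and the arm was clear, but the hand-in returned no verdict.

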